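# Candle-tin rack past the spring gate

## Task

Press the gate's long press plate down with one fingertip to raise the gate and keep it held up while, with the other finger, you push the rack of candle tins along the chute by its upright rear plate, until the whole tray is past the gate. Then let go so that the gate drops shut behind the tray, and move clear. Do not bump the rack into the gate or let the gate down on it, do not lift or tip the rack, and leave the cans, glue sticks and other things around it where they are.

Things in the scene. Friction and masses are not known exactly. Their poses are not given: they have to be found in the camera images.
- chute: Plywood channel fixed to the table, 416 mm long, 71 mm wide. Origin: on the table under mid-width. y = direction of travel, x = across, away from the robot, z up; turned up to 0.3 rad. Floor top 6 mm above the table; walls 6 mm thick, tops at 28 mm, 59 mm apart inside. Open at y = -212 mm, closed at the other end by a dark stop bar with its near face at y = +195 mm. The gate is at y = +50 mm.
- gate (a joint): Angle of the spring gate, rad: 0 = shut, growing as it rises, stop at 0.85. Pressing its press plate down raises its arm and tongue; from 0.55 up the rack passes freely beneath. The spring shuts it when let go; about 5 N down on the plate, 35 mm from the hinge rod, holds it up. The rack cannot push it open.
- hinge (a point): On the axis of the gate's hinge rod, 40 mm above the table, at chute x = -37.5 mm, y = +50 mm. The rod (8 mm thick) runs along chute y over the wall nearer the robot; press plate on the robot's side of it, arm on the other. The arm (10 mm along y, 8 mm high) reaches 62 mm from the axis across the channel; raised, its end is about 87 mm above the table.
- press_plate (a point): Middle of the top face of the gate's aluminium press plate, 34 mm from the rod. Plate 230 mm long (chute y = -200 to +30 mm), 4 to 60 mm from the rod, 4 mm thick. Gate shut: it slopes up from the rod towards the robot at 0.7 rad, outer edge about 79 mm above the table. At gate angle 0.7 it is level, top 42 mm above the table. A fingertip can slide along it while pressing.
- tongue (a point): Bottom end of the tongue that hangs from the gate's arm: 16 mm wide, 8 mm thick along y, 30 mm long. Gate shut: 10 mm above the table at chute x = +14.5 mm, y = +50 mm, blocking the tray.
- rack: Loose wooden rack, 0.25 to 0.5 kg, in the chute with 1.5 mm play each side. Origin: centre of the tray's underside, 6 mm above the table; y along the travel. Tray 56 mm wide, 112 mm long (y = -56 to +56 mm), 18 mm high, with two tins whose wicks reach 42 mm above the underside. At the start the tray's front is 8 to 40 mm short of the tongue.
- push_face (a point): On the rear face of the rack's upright push plate (56 mm wide, 6 mm thick, top 76 mm above the table), mid-width, 51 mm above the table, 113 mm behind the rack's origin. A tail board 26 mm wide, 10 mm high (rack x = -28 to -2 mm) joins the plate to the tray's back and passes beside the shut tongue.
- can_a: Bystander: filled steel can, 74 mm across, 85 mm tall, standing beyond the chute; origin at the centre of its underside.
- can_b: Bystander: small filled steel can, 60 mm across, 50 mm tall, standing beyond the chute; origin at the centre of its underside.
- can_c: Bystander: empty closed steel can, 74 mm across, 100 mm tall, to the left of the chute; origin at the centre of its underside.
- glue_a: Bystander: glue stick, 29 mm across, 96 mm tall, standing just beyond the chute; origin at the centre of its underside.
- glue_b: Bystander: glue stick, 29 mm across, 96 mm tall, on the right; origin at the centre of its underside.
- jar: Bystander: white jar, 64 mm across, 75 mm tall, on the left; origin at the centre of its underside.
- offcut: Bystander: cardboard block 50 x 90 x 12 mm lying on the right; origin at the centre of its underside.
Not all that is in view belongs to the job. There is more than one size of the rack; the one meant has the size given above.

How it is judged:
By the outcome, as a careful person would: the job done as asked, in the order asked, and still so for the second after the job is handed in, with the robot touching nothing.
It also fails if it takes over 51 s, if anything falls off the work surface, if the arm or the gripper's body presses on something with over 40 N, if the wrist force passes 120 N, or if a joint passes its speed limit or range.

## Robot

A 7-joint arm with a two-finger parallel gripper is mounted at the origin on the work surface. World frame = base frame: x ahead of the robot, y to its left, z up, the work surface at z = 0. Lengths are in m, angles in rad, forces in N, time in s.
With the tool pointing down it reaches from about 0.4 to 0.875 m from the base axis. Payload 6.5 kg.
Tool frame: the origin (TCP) lies midway between the tips of the shut fingers; the grasp point (between the pads) lies 19 mm behind it (robot.grip_point_offset is the distance from the TCP to the grasp point, in m); z points along the fingers, y is the line along which they close (so a half turn about z gives the same grasp; the last joint's range is limited). The gripper opens to 85 mm and grips with 20 to 120 N. Pads are 22 mm wide; open, the fingers measure 114 mm over their backs; the gripper's body (76 mm by 85 mm) begins 54 mm behind the grasp point. The pads swing forward as they close: fully open they stand 13 mm farther back than shut.
Start: joints at [-1.222, 0.536, -0.004, 1.538, 0.003, 1.067, -0.071], TCP at [0.262, 0.595, 0.194] pointing down, gripper open.
Joint ranges: [-2.7, 2.7], [-0.37, 2.16], [-1.27, 1.26], [0.24, 2.4], [-1.31, 4.45], [0.19, 1.91], [-2.76, 2.76]. Speed limits (rad/s): [2.39, 2.39, 3.14, 3.14, 3.14, 3.14, 3.14].

## Interface

Orientations are given as a rotation vector (axis times angle).
In Python, from bench import robot, viewer, cut_out gives the robot as it stands.
- The arm moves only by the shell command python3 -m inch 'ROWS' [FORCE]. ROWS is JSON, a list of rows, each an object of numbers: "x", "y", "z": the shift along the world's x, y, z in mm; "rx", "ry", "rz": the turn, a rotation vector about the world's x, y, z in rad; "hand": the finger opening in mm, from 0 to 85.4. A call has 1 to 12 rows; each row is the pose to reach, as a shift and turn from the pose commanded when the call began; what a row does not reach only later rows make up. A row lasts 1/8 s, in which the tool goes at most 62.5 mm and 10.7 degrees, less where a joint would pass 70% of its speed; a pose out of reach is approached as far as the arm can. A call with a gripper value outside its range is refused whole. The fingers move at their own pace and stop on an object; FORCE is the grip in N (left out, the last holds). Time passes only in rows, so rows that repeat a pose let the fingers close. It gives the time, the measured TCP pose, the force, the opening and the grip force at its end, in the units of the state.
- robot.sense(): the state, without advancing time (a new reading comes with each control period).
- viewer.grab_frame(name): name is "scene" or "top" or "wrist"; returns (picture, depth): 480x640x3 uint8, red, green, blue; 480x640 float32, m along the optical axis (not along the pixel's ray), 0 where there is no reading.
- viewer.camera_info(name): a dict with "fx", "fy", "cx", "cy" (pixels), "R" (3x3) and "t" (3): a world point X has camera coordinates R X + t. Camera axes: x right, y down, z forward; pixel columns grow to the right and rows downward; lengths in m; the calibration is good to about 2 mm. A picture is of the moment at which its call begins: read the wrist's pose just before it. camera_info takes no time and is no camera call; for the wrist camera it gives the pose at the moment of the call.
- robot.hand_in(): hands the job in; it is judged then, once.
Trained networks look in the newest picture that a camera, given by its name, has taken for a name from the list of things; names that differ only in an ending like _2 or _b are one class to them, and where a whole thing is asked for, a point or a joint stands for the part that bears it (a point fixed in the world has none). Each returns a list of dicts, best first, with "score" (0 to 1); they miss things now and then, are a little off and sometimes report something else, mostly with a low value. They report only what shows in the picture. A call takes as long as a camera call. They do not tell look-alikes from the thing itself.
- cut_out(camera, thing): "region" (480x640 bool, what is visible of it) and "rect" ([centre column, centre row, width, height] in pixels, round what is visible of it).
The state is a dict: "clock": time; "joint_pos": joint angles; "qvel": joint speeds; "tau": joint torques, N m; "position": TCP position; "ee_rot": TCP orientation; "wrist_force": force on the tool from outside, world axes, zero at the start; "moment": the same for the moment, N m; "opening": finger opening in m; "gripper_force": force on a finger pad.
Only numpy, scipy, OpenCV 4.12 (cv2) and the standard library are available. Lean on these libraries where they do the work, as an engineer would, in place of code of your own. Each camera call takes 0.05 s, during which the arm holds its last target. There are 200 camera calls.

## Working session

There is one attempt and no reset: what is moved stays moved. The work goes in short steps, Python scripts to look and compute and a shell command to move; the robot and the scene stay as the last step left them, time stands still between calls to the robot, and variables do not carry over. Pictures are saved under pics/ and viewed, at most 10 in all, crops included, and the job is handed in when it is done.

```bash
mkdir -p pics; ls; cat > h.py <<'E'
import numpy as np, cv2
from bench import robot, viewer, cut_out
def cloud(cam):
    ci=viewer.camera_info(cam); rgb,d=viewer.grab_frame(cam)
    v,u=np.mgrid[:480,:640]
    P=np.stack([(u-ci['cx'])/ci['fx']*d,(v-ci['cy'])/ci['fy']*d,d],-1)
    W=(P-np.array(ci['t']))@np.array(ci['R'])
    W[d==0]=np.nan
    return rgb,W
E
python3 - <<'E'
from h import *
for c in('scene','top'):
    rgb,W=cloud(c); np.save(c+'.npy',W); cv2.imwrite(f'pics/{c}1.png',rgb[...,::-1])
    for t in('rack','press_plate','tongue','chute','push_face'):
        for r in cut_out(c,t)[:3]:
            m=r['region']; print(c,t,round(r['score'],2),np.round(r['rect']),np.round(np.nanmedian(W[m],0),3),np.round(np.nanmin(W[m],0),3),np.round(np.nanmax(W[m],0),3))
s=robot.sense();print(s['clock'],s['position'],s['ee_rot'],s['wrist_force'])
E
```

```text
pics
scene rack 0.73 [277. 257.  80.  36.] [ 0.512 -0.096  0.035] [ 0.431 -0.194 -0.005] [ 0.598 -0.01   0.097]
scene rack 0.69 [446. 159.  59.  76.] [0.21  0.375 0.037] [ 0.064  0.278 -0.007] [0.313 0.459 0.09 ]
scene press_plate 0.95 [279. 246. 111.  62.] [ 0.452 -0.09   0.058] [ 0.361 -0.218 -0.002] [0.557 0.038 0.083]
scene tongue 0.82 [282. 246. 107.  55.] [ 0.453 -0.09   0.058] [ 0.361 -0.226 -0.004] [0.557 0.038 0.083]
scene chute 0.84 [307. 254. 179.  72.] [ 0.496 -0.05   0.026] [ 0.34  -0.246 -0.005] [0.64  0.18  0.094]
scene chute 0.55 [284. 246. 111.  58.] [ 0.453 -0.089  0.057] [ 0.345 -0.225 -0.007] [0.557 0.042 0.083]
scene chute 0.49 [503. 282.  38.  40.] [0.627 0.386 0.06 ] [ 0.58   0.364 -0.004] [0.646 0.424 0.079]
scene push_face 0.82 [370. 200.  34.  47.] [0.336 0.147 0.019] [ 0.268  0.094 -0.006] [0.392 0.193 0.052]
scene push_face 0.66 [446. 157.  63.  75.] [0.208 0.376 0.036] [-0.019  0.277 -0.006] [0.313 0.512 0.09 ]
scene push_face 0.57 [278. 258.  81.  36.] [ 0.514 -0.092  0.036] [ 0.468 -0.184  0.003] [ 0.549 -0.007  0.078]
top rack 0.97 [258. 308.  45.  61.
[... 329 characters left out ...]
.061] [ 0.409 -0.214 -0.001] [0.555 0.038 0.084]
top tongue 0.64 [360. 238. 115.  58.] [ 0.452 -0.09   0.059] [ 0.409 -0.217 -0.003] [0.557 0.042 0.084]
top chute 0.97 [335. 232. 181.  75.] [ 0.512 -0.017  0.026] [ 0.409 -0.24  -0.003] [0.591 0.181 0.084]
top push_face 0.91 [366. 227.  78.  31.] [ 0.507 -0.086  0.038] [ 0.469 -0.192  0.001] [ 0.551 -0.013  0.08 ]
top push_face 0.74 [260. 310.  45.  57.] [0.336 0.141 0.017] [ 0.269  0.096 -0.004] [0.389 0.192 0.055]
top push_face 0.57 [154. 372.  97. 107.] [0.205 0.366 0.04 ] [ 0.079  0.28  -0.005] [0.311 0.467 0.094]
0.6 [0.26194803 0.59486028 0.1941219 ] [-6.46936300e-01 -3.07425776e+00 -1.61744899e-05] [-0.30574861 -1.00285118 -0.16008601]
```

```bash
python3 - <<'E'
from h import *
im=cv2.imread('pics/top1.png'); cv2.imwrite('pics/topz.png',cv2.resize(im[170:300,220:440],None,fx=3.5,fy=3.5,interpolation=cv2.INTER_CUBIC))
W=np.load('top.npy'); W2=np.load('scene.npy')
# fit press plate
P=np.concatenate([W.reshape(-1,3)])
P=P[~np.isnan(P[:,0])]
b=(P[:,0]>.40)&(P[:,0]<.49)&(P[:,1]>-.24)&(P[:,1]<.06)&(P[:,2]>.045)&(P[:,2]<.09)
q=P[b]; print(len(q))
# chute walls: z 24..31
b=(P[:,0]>.40)&(P[:,0]<.62)&(P[:,1]>-.26)&(P[:,1]<.20)&(P[:,2]>.022)&(P[:,2]<.033)
r=cv2.minAreaRect((P[b][:,:2]*1000).astype(np.float32)); print('walls',r)
r=cv2.minAreaRect((q[:,:2]*1000).astype(np.float32)); print('plate',r)
c=q.mean(0);u,s,v=np.linalg.svd(q-c,full_matrices=False);print(c,v)
E
```

```text
1870
walls ((551.5838623046875, -33.51399230957031), (414.9560546875, 146.07333374023438), 80.28096008300781)
plate ((462.04266357421875, -105.30147552490234), (240.06072998046875, 76.71292114257812), 81.14054870605469)
[ 0.44822044 -0.10113271  0.06389092] [[-0.14542263 -0.98936459 -0.0031579 ]
 [ 0.81264334 -0.1176253  -0.57076711]
 [-0.56432531  0.0855687  -0.82110592]]
```

View pics/top1.png

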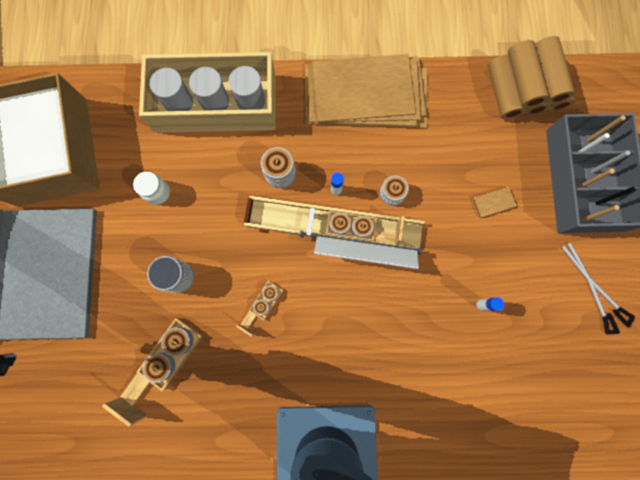

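View pics/topz.png

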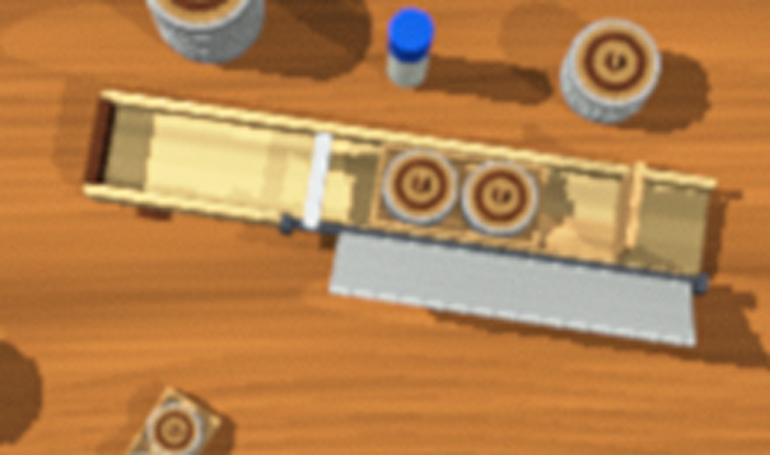

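View pics/scene1.png

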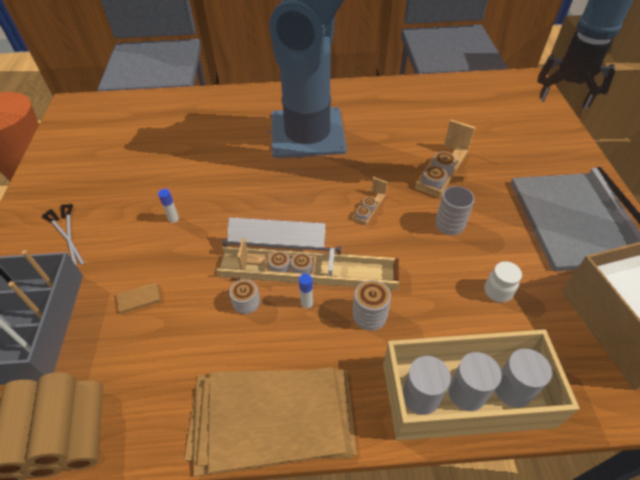

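Rack candidates in the top view: the one in the chute (350,224), a small one on the table (262,305) and a big one on the table (155,370). I choose the one in the chute. The crop confirms it: tray and two tins at (460,190), push plate at (635,215), white gate arm at (315,180), grey press plate at (510,285).

```bash
python3 - <<'E'
from h import *
from scipy.optimize import minimize
for cam in('top','scene'):
    P=np.load(cam+'.npy').reshape(-1,3); P=P[~np.isnan(P[:,0])]*1000
    P=P[(P[:,0]>380)&(P[:,0]<620)&(P[:,1]>-270)&(P[:,1]<210)]
    for z0,z1,nm in((24,32,'wall'),(40,90,'hi')):
        pass
    def fr(a,o=(0,0)):
        ex=np.array([np.cos(a),np.sin(a)]);ey=np.array([-np.sin(a),np.cos(a)])
        d=P[:,:2]-o; return d@ex,d@ey
    # wall tops in z 25..31 : maximise sharpness with model |x|=32.5
    w=(P[:,2]>25)&(P[:,2]<31)
    best=None
    for a in np.arange(-.20,-.08,.004):
        x,y=fr(a); x=x[w];
        for c in np.arange(480,560,1.):
            e=np.sum(np.abs(np.abs(x-c)-32.5)<3)
            if best is None or e>best[0]: best=(e,a,c)
    print(cam,best); a,c=best[1:]
    x,y=fr(a); x=x-c
    m=w&(np.abs(np.abs(x)-32.5)<4)
    print('wall y ends',np.percentile(y[m],[0,.5,1,2,98,99,99.5,100]).round(1))
    pl=(P[:,2]>45)&(P[:,2]<90)&(x<-45)&(x>-90); print('plate y',np.percentile(y[pl],[1,50,99]).round(1),'x',np.percentile(x[pl],[1,99]).round(1))
    g=(P[:,2]>34)&(P[:,2]<50)&(np.abs(x)<25); h,e=np.histogram(y[g],np.arange(-260,220,6)); print('z34-50',[(int(b),int(n)) for b,n in zip(e,h) if n])
    g=(P[:,2]>55)&(P[:,2]<85)&(np.abs(x)<25); print('push',np.percentile(y[g],[0,5,50,95,100]).round(1),np.percentile(x[g],[1,99]).round(1),g.sum())
    g=(P[:,2]>19)&(P[:,2]<29)&(np.abs(x)<24);h,e=np.histogram(y[g],np.arange(-260,220,6)); print('z19-29',[(int(b),int(n)) for b,n in zip(e,h) if n])
E
```

```text
top (np.int64(552), np.float64(-0.16799999999999998), np.float64(520.0))
wall y ends [-147.  -144.8 -142.  -137.1  258.9  262.7  265.   266.5]
plate y [-133.9  -22.3   90.9] x [-83.7 -45.5]
z34-50 [(-92, 19), (-32, 22), (-26, 41), (-20, 49), (-14, 50), (-8, 54), (-2, 50), (4, 45), (10, 31), (16, 2), (22, 27), (28, 42), (34, 50), (40, 55), (46, 51), (52, 47), (58, 42), (64, 25), (106, 39), (112, 54), (118, 3)]
push [-93.8 -93.3 -89.3 -87.7 -87.3] [-23.9  24.4] 88
z19-29 [(-92, 14), (-86, 2), (-74, 1), (-68, 2), (-56, 1), (-50, 3), (-44, 1), (-38, 31), (-32, 1), (-26, 2), (-14, 2), (-8, 1), (-2, 2), (4, 2), (10, 2), (22, 2), (28, 2), (34, 2), (40, 1), (46, 1), (52, 2), (58, 2), (64, 1), (70, 26)]
scene (np.int64(544), np.float64(-0.172), np.float64(520.0))
wall y ends [-146.3 -144.3 -142.4 -138.9  256.2  261.4  264.2  266.5]
plate y [-132.6  -18.5   92.6] x [-83.4 -45.7]
z34-50 [(-92, 26), (-86, 8), (-32, 9), (-26, 34), (-20, 41), (-14, 41), (-8, 51), (-2, 43), (4, 42), (10, 32), (16, 5), (22, 16), (28, 33), (34, 44), (40, 43), (46, 48), (52, 42), (58, 42), (64, 30), (70, 2), (106, 18), (112, 50), (118, 17)]
push [-92.5 -91.3 -87.3 -85.9 -85.5] [-23.2  24.2] 88
z19-29 [(-92, 16), (-86, 4), (-38, 23), (-32, 3), (-26, 7), (-20, 6), (-14, 6), (-8, 4), (-2, 7), (4, 9), (10, 9), (16, 6), (22, 3), (28, 6), (34, 6), (40, 3), (46, 6), (52, 5), (58, 8), (64, 11), (70, 20), (76, 9), (112, 8)]
```

```bash
python3 -m inch '[{"x":20,"y":-30,"z":10,"rz":-0.07,"hand":72},{"x":50,"y":-75,"z":20,"rz":-0.18,"hand":72},{"x":85,"y":-125,"z":20,"rz":-0.3,"hand":72},{"x":110,"y":-175,"z":20,"rz":-0.42,"hand":72},{"x":130,"y":-230,"z":20,"rz":-0.54,"hand":72},{"x":145,"y":-285,"z":20,"rz":-0.66,"hand":72},{"x":160,"y":-340,"z":20,"rz":-0.76,"hand":72},{"x":170,"y":-395,"z":20,"rz":-0.86,"hand":72},{"x":180,"y":-445,"z":20,"rz":-0.95,"hand":72},{"x":185,"y":-490,"z":20,"rz":-1.03,"hand":72},{"x":190,"y":-535,"z":20,"rz":-1.11,"hand":72},{"x":195,"y":-580,"z":20,"rz":-1.18,"hand":72}]'
```

```text
invalid input
```

```bash
python3 -m inch '[{"x":20,"y":-30,"z":10,"rx":0,"ry":0,"rz":-0.07,"hand":72}]'
```

```text
clock: 0.72
position: [0.2791, 0.5662, 0.2033]
ee_rot: [-0.748, -3.049, 0.001]
wrist_force: [0.3, -0.5, 0.0]
opening: 0.0723
gripper_force: 0.0
```

```bash
python3 -m inch '[{"x":30,"y":-45,"z":10,"rx":0,"ry":0,"rz":-0.11,"hand":72},{"x":65,"y":-95,"z":10,"rx":0,"ry":0,"rz":-0.23,"hand":72},{"x":90,"y":-145,"z":10,"rx":0,"ry":0,"rz":-0.35,"hand":72},{"x":110,"y":-200,"z":10,"rx":0,"ry":0,"rz":-0.47,"hand":72},{"x":125,"y":-255,"z":10,"rx":0,"ry":0,"rz":-0.59,"hand":72},{"x":140,"y":-310,"z":10,"rx":0,"ry":0,"rz":-0.69,"hand":72},{"x":150,"y":-365,"z":10,"rx":0,"ry":0,"rz":-0.79,"hand":72},{"x":160,"y":-415,"z":10,"rx":0,"ry":0,"rz":-0.88,"hand":72},{"x":165,"y":-460,"z":10,"rx":0,"ry":0,"rz":-0.96,"hand":72},{"x":170,"y":-505,"z":10,"rx":0,"ry":0,"rz":-1.04,"hand":72},{"x":175,"y":-550,"z":10,"rx":0,"ry":0,"rz":-1.12,"hand":72}]'
python3 -m inch '[{"x":3,"y":-50,"z":0,"rx":0,"ry":0,"rz":-0.06,"hand":72},{"x":5,"y":-100,"z":0,"rx":0,"ry":0,"rz":-0.13,"hand":72},{"x":6,"y":-150,"z":0,"rx":0,"ry":0,"rz":-0.13,"hand":72},{"x":6,"y":-190,"z":-20,"rx":0,"ry":0,"rz":-0.13,"hand":72},{"x":6,"y":-207,"z":-50,"rx":0,"ry":0,"rz":-0.13,"hand":72},{"x":6,"y":-207,"z":-70,"rx":0,"ry":0,"rz":-0.13,"hand":72},{"x":6,"y":-207,"z":-70,"rx":0,"ry":0,"rz":-0.13,"hand":72}]'
python3 - <<'E'
from h import *
from scipy.spatial.transform import Rotation as R
s=robot.sense();print(s['clock'],s['position'],R.from_rotvec(s['ee_rot']).as_matrix().round(3),s['wrist_force'])
for c in('wrist','top','scene'):
    rgb,W=cloud(c); np.save(c+'2.npy',W); cv2.imwrite(f'pics/{c}2.png',rgb[...,::-1])
E
```

```text
clock: 2.1
position: [0.4572, 0.0135, 0.2144]
ee_rot: [2.261, 2.18, 0.002]
wrist_force: [0.2, 0.5, -1.0]
opening: 0.072
gripper_force: 0.0
clock: 2.98
position: [0.4619, -0.1919, 0.1431]
ee_rot: [-2.395, -2.03, 0.003]
wrist_force: [-0.1, 0.2, 0.8]
opening: 0.0722
gripper_force: 0.0
2.975 [ 0.46186702 -0.19190356  0.14311754] [[ 0.164  0.987 -0.003]
 [ 0.987 -0.164  0.001]
 [ 0.    -0.003 -1.   ]] [-0.08637467  0.22000968  0.75183307]
```

View pics/wrist2.png

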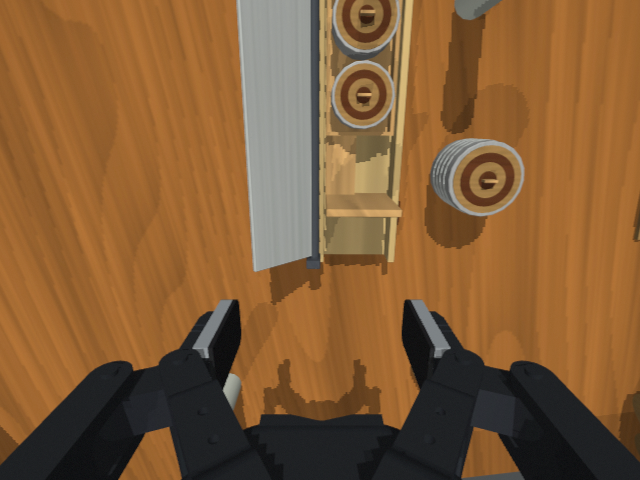

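Wrist view: fingertips at (222,310) and (420,310), press plate (275,140) and push plate (363,205) straight ahead along the chute. Now I refine the frame from this near view.

```bash
python3 - <<'E'
from h import *
a0=-.168
P=np.load('wrist2.npy').reshape(-1,3)*1000; P=P[~np.isnan(P[:,0])]
O=np.array([523.3,-24.3])
def fr(a):
    d=P[:,:2]-O; return d@[np.cos(a),np.sin(a)], d@[-np.sin(a),np.cos(a)]
x,y=fr(a0);z=P[:,2]
for nm,m in(('wallR',(z>25)&(z<31)&(x>24)&(x<40)&(y>-215)&(y<60)),('wallL',(z>25)&(z<31)&(x<-24)&(x>-36)&(y>-215)&(y<60)),('rod',(z>38)&(z<46)&(abs(x+37)<6))):
    if m.sum()<10: print(nm,m.sum());continue
    print(nm,m.sum(),np.polyfit(y[m],x[m],1).round(4),np.percentile(y[m],[1,99]).round(1),np.percentile(z[m],50).round(1), np.percentile(x[m],[2,50,98]).round(1))
m=(z>60)&(z<82)&(abs(x)<30)&(y<-100)&(y>-170); print('push',m.sum(),np.percentile(y[m],[2,50,98]).round(1),np.percentile(x[m],[1,99]).round(1),np.percentile(z[m],[2,50,98]).round(1))
m=(z>45)&(z<90)&(x<-45)&(x>-90)&(y>-215)&(y<60);print('plate',np.percentile(y[m],[1]),np.percentile(x[m],[1,99]))
m=(y<-166)&(z>90)&(z<190);
for s in(-1,1):
    k=m&(x+31>0 if s>0 else x+31<0)&(y>-190)&(abs(x+31)<60); print('finger',k.sum(),np.percentile(z[k],[0,1,5]).round(1),np.percentile(x[k],[1,50,99]).round(1),np.percentile(y[k],[1,50,99]).round(1))
W=np.load('scene2.npy').reshape(-1,3)*1000;P=W[~np.isnan(W[:,0])];x,y=fr(a0);z=P[:,2]
k=(abs(y+176)<25)&(x>-110)&(x<40)&(z>95)&(z<200)
for s in(-1,1):
    kk=k&((x+31)*s>0); print('scene finger',kk.sum(),np.percentile(z[kk],[0,1,5,10]).round(1))
    t=kk&(z<np.min(z[kk])+10);print(np.percentile(x[t],[1,50,99]).round(1),np.percentile(y[t],[1,50,99]).round(1))
E
```

```text
wallR 1952 [-1.20000e-03  3.08076e+01] [-209.8   -7.5] 27.7 [28.1 30.9 34.1]
wallL 1244 [ 1.00000e-03 -3.23313e+01] [-209.    -8.2] 27.7 [-34.3 -32.5 -27.3]
rod 2817 [-1.00000e-04 -3.85855e+01] [-204.5  -12.8] 43.6 [-42.7 -38.6 -34.7]
push 898 [-158.2 -154.  -152.5] [-28.5  26. ] [61.6 75.3 76.9]
plate [-198.60109942] [-84.62976861 -45.44395228]
finger 33 [187.8 187.9 188.1] [-68.3 -68.1 -67.8] [-185.2 -175.9 -169. ]
finger 40 [187.7 187.8 188. ] [3.8 4.  4.5] [-185.9 -177.1 -167.8]
scene finger 30 [187.1 187.7 189.4 190.1]
[-69.4 -66.4 -64. ] [-179.7 -173.  -165.8]
scene finger 20 [187.8 188.1 189.5 191.9]
[ 5.6 11.9 14.2] [-184.6 -167.1 -164.1]
```

```bash
python3 - <<'E'
from h import *
W=np.load('wrist2.npy')*1000
for u,v in((225,303),(232,305),(232,330),(215,335),(410,305),(425,310),(405,320),(400,340),(440,345)): print(u,v,W[v,u].round(1))
im=cv2.imread('pics/scene2.png'); ci=viewer.camera_info('scene'); Xc=np.array(ci['R'])@[.46,-.19,.15]+ci['t']; u=int(ci['fx']*Xc[0]/Xc[2]+ci['cx']);v=int(ci['fy']*Xc[1]/Xc[2]+ci['cy']);print(u,v)
cv2.circle(im,(u,v),1,(0,0,255),-1)
c=im[v-70:v+70,u-90:u+90]; cv2.imwrite('pics/sc2z.png',cv2.resize(c,None,fx=4,fy=4,interpolation=cv2.INTER_CUBIC))
E
```

```text
225 303 [ 425.2 -175.3  196.2]
232 305 [ 428.3 -176.2  197.3]
232 330 [ 427.4 -184.8  202.1]
215 335 [ 427.9 -175.8  219.4]
410 305 [ 500.2 -188.   197.3]
425 310 [ 505.2 -189.2  200.7]
405 320 [ 498.  -196.4  194.5]
400 340 [ 5.244e+02 -3.450e+02 -5.000e-01]
440 345 [ 503.5 -188.5  224.6]
230 212
```

View pics/sc2z.png

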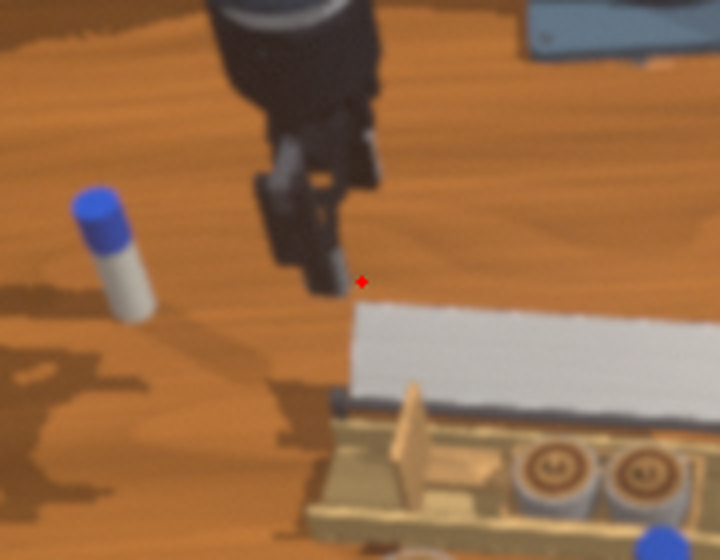

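```bash
python3 -m inch '[{"x":0,"y":0,"z":-15,"rx":0,"ry":0,"rz":0,"hand":72},{"x":0,"y":0,"z":-33,"rx":0,"ry":0,"rz":0,"hand":72},{"x":0,"y":0,"z":-33,"rx":0,"ry":0,"rz":0,"hand":72},{"x":0,"y":0,"z":-33,"rx":0,"ry":0,"rz":0,"hand":72}]'
python3 - <<'E'
from h import *
O=np.array([523.3,-24.3]);a=-.168
print(robot.sense()['position'])
for c in('scene','top','wrist'):
    rgb,W=cloud(c); cv2.imwrite(f'pics/{c}3.png',rgb[...,::-1])
    P=W.reshape(-1,3)*1000;P=P[~np.isnan(P[:,0])]
    d=P[:,:2]-O;x=d@[np.cos(a),np.sin(a)];y=d@[-np.sin(a),np.cos(a)];z=P[:,2]
    for s in(-1,1):
        k=(abs(y+176)<14)&((x+31)*s>34)&((x+31)*s<60)&(z>82)&(z<300)
        if k.sum(): print(c,s,k.sum(),np.percentile(z[k],[0,2,5,10,50]).round(1))
im=cv2.imread('pics/scene3.png')[140:260,160:300];cv2.imwrite('pics/sc3z.png',cv2.resize(im,None,fx=5,fy=5,interpolation=cv2.INTER_CUBIC))
E
```

```text
clock: 3.62
position: [0.4632, -0.1922, 0.1114]
ee_rot: [2.396, 2.032, 0.0]
wrist_force: [0.6, -0.3, -0.4]
opening: 0.0724
gripper_force: 0.0
[ 0.46320686 -0.19222672  0.11139803]
scene -1 116 [154.7 158.4 159.9 161.9 180. ]
scene 1 443 [156.1 163.  167.9 175.1 259.7]
top 1 3 [214.3 214.3 214.3 214.3 214.3]
wrist -1 13419 [156.  164.1 170.4 179.2 211.4]
wrist 1 12951 [156.4 164.1 170.2 178.7 211.2]
```

View pics/sc3z.png

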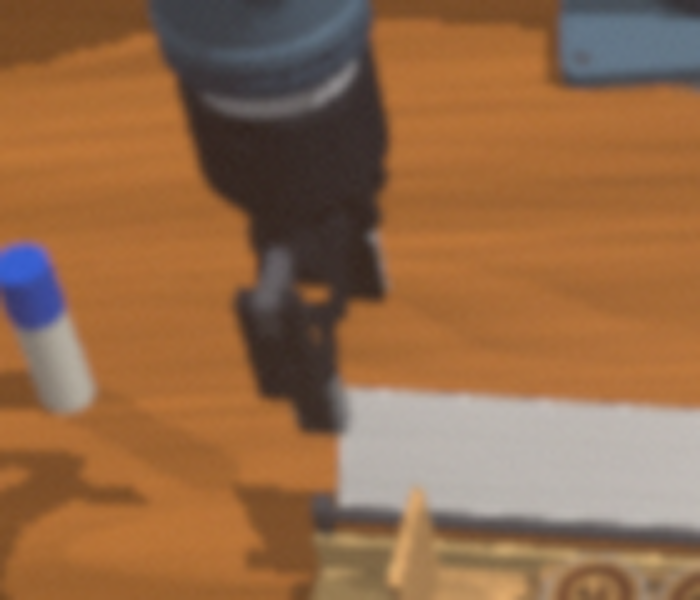

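```bash
python3 -m inch '[{"x":0,"y":0,"z":-20,"rx":0,"ry":0,"rz":0,"hand":72},{"x":0,"y":0,"z":-40,"rx":0,"ry":0,"rz":0,"hand":72},{"x":0,"y":0,"z":-44,"rx":0,"ry":0,"rz":0,"hand":72},{"x":0,"y":0,"z":-44,"rx":0,"ry":0,"rz":0,"hand":72}]'
python3 -m inch '[{"x":0,"y":0,"z":-4,"rx":0,"ry":0,"rz":0,"hand":72},{"x":0,"y":0,"z":-8,"rx":0,"ry":0,"rz":0,"hand":72},{"x":0,"y":0,"z":-8,"rx":0,"ry":0,"rz":0,"hand":72}]'
python3 - <<'E'
from h import *
O=np.array([523.3,-24.3]);a=-.168
for c in('scene','wrist'):
    rgb,W=cloud(c); cv2.imwrite(f'pics/{c}4.png',rgb[...,::-1])
    P=W.reshape(-1,3)*1000;P=P[~np.isnan(P[:,0])]
    d=P[:,:2]-O;x=d@[np.cos(a),np.sin(a)];y=d@[-np.sin(a),np.cos(a)];z=P[:,2]
    for s in(-1,1):
        k=(abs(y+176)<14)&((x+31)*s>34)&((x+31)*s<60)&(z>82)&(z<300)
        if k.sum(): print(c,s,k.sum(),np.percentile(z[k],[0,2,5,10,50]).round(1))
    k=(x<-45)&(x>-100)&(y<0)&(y>-150)&(z>32)&(z<85);print('plate slope',np.polyfit(x[k],z[k],1))
E
```

```text
clock: 4.28
position: [0.4632, -0.1923, 0.0675]
ee_rot: [2.396, 2.032, 0.0]
wrist_force: [-0.2, 0.3, 0.8]
opening: 0.0718
gripper_force: 0.0
clock: 4.65
position: [0.4628, -0.1921, 0.059]
ee_rot: [-2.396, -2.032, 0.0]
wrist_force: [0.1, 0.2, 0.9]
opening: 0.0722
gripper_force: 0.0
scene -1 86 [102.8 106.4 107.4 109.7 126.4]
scene 1 555 [104.2 111.7 117.2 127.2 225.2]
plate slope [-0.82566153 10.15511638]
wrist -1 13131 [103.8 111.5 117.6 126.3 158.7]
wrist 1 13211 [104.  111.6 117.9 126.3 158.8]
plate slope [-0.83266194 10.55856828]
```

View pics/wrist4.png

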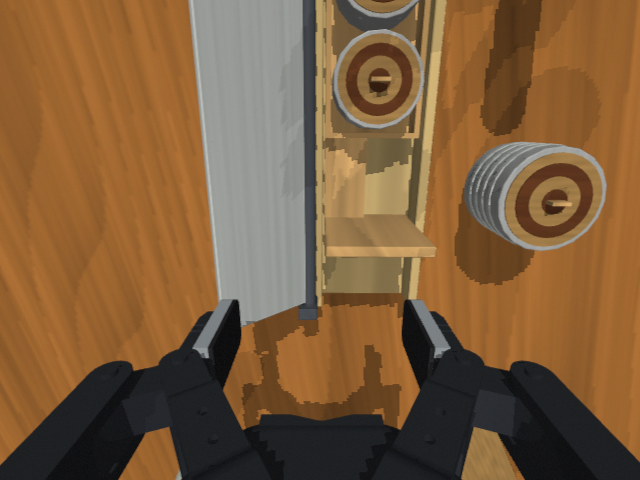

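```bash
python3 -m inch '[{"x":0,"y":0,"z":-10,"rx":0,"ry":0,"rz":0,"hand":72},{"x":0,"y":0,"z":-18,"rx":0,"ry":0,"rz":0,"hand":72},{"x":0,"y":0,"z":-18,"rx":0,"ry":0,"rz":0,"hand":72}]'
python3 -m inch '[{"x":0,"y":0,"z":-4,"rx":0,"ry":0,"rz":0,"hand":72},{"x":0,"y":0,"z":-8,"rx":0,"ry":0,"rz":0,"hand":72},{"x":0,"y":0,"z":-8,"rx":0,"ry":0,"rz":0,"hand":72}]'
python3 -m inch '[{"x":0,"y":0,"z":-4,"rx":0,"ry":0,"rz":0,"hand":72},{"x":0,"y":0,"z":-8,"rx":0,"ry":0,"rz":0,"hand":72},{"x":0,"y":0,"z":-8,"rx":0,"ry":0,"rz":0,"hand":72}]'
cat > chk.py <<'E'
from h import *
O=np.array([523.3,-24.3]);a=-.168
s=robot.sense();print(s['clock'],s['position'].round(4) if hasattr(s['position'],'round') else s['position'],s['wrist_force'])
p=np.array(s['position'])[:2]*1000-O; print('tcp chute xy',(p@[np.cos(a),np.sin(a)]).round(1),(yc:=p@[-np.sin(a),np.cos(a)]).round(1))
for c in('scene','wrist'):
    rgb,W=cloud(c); cv2.imwrite(f'pics/{c}_last.png',rgb[...,::-1])
    P=W.reshape(-1,3)*1000;P=P[~np.isnan(P[:,0])]
    d=P[:,:2]-O;x=d@[np.cos(a),np.sin(a)];y=d@[-np.sin(a),np.cos(a)];z=P[:,2]
    for sg in(-1,1):
        k=(abs(y-yc)<14)&((x+31)*sg>34)&((x+31)*sg<60)&(z>(82 if c=='wrist' and 0 else 46))&(z<300)
        if k.sum(): print(c,sg,k.sum(),'tip z',np.percentile(z[k],[0,2,5]).round(1))
    k=(x<-45)&(x>-100)&(y<25)&(y>yc+20)&(z>32)&(z<85)
    if k.sum()>30: q=np.polyfit(x[k],z[k],1);print(c,'gate angle',.7+np.arctan(q[0]),np.polyval(q,-72))
    k=(abs(x)<24)&(z>58)&(z<80)&(y<45)&(y>yc); 
    if k.sum(): print(c,'push',k.sum(),np.percentile(y[k],[2,50,98]).round(1),'z',np.percentile(z[k],98).round(1))
    k=(abs(x)<24)&(z>20)&(z<27)&(y>0)
    k=(abs(x)<25)&(z>30)&(z<95)&(y>35)&(y<62);
    if k.sum(): print(c,'arm',k.sum(),np.percentile(x[k],[5,50,95]).round(0),np.percentile(z[k],[5,50,95]).round(0))
E
python3 chk.py
```

```text
clock: 5.12
position: [0.4622, -0.1919, 0.0402]
ee_rot: [-2.395, -2.031, 0.002]
wrist_force: [0.3, -0.1, 0.3]
opening: 0.0721
gripper_force: 0.0
clock: 5.5
position: [0.4627, -0.192, 0.0328]
ee_rot: [-2.396, -2.032, 0.001]
wrist_force: [-0.7, 0.1, -0.0]
opening: 0.0718
gripper_force: 0.0
clock: 5.88
position: [0.4631, -0.1922, 0.0249]
ee_rot: [2.396, 2.032, 0.0]
wrist_force: [0.4, -0.3, 1.5]
opening: 0.0717
gripper_force: 0.7
5.875 [ 0.4631 -0.1922  0.0249] [ 0.41543221 -0.27216174  1.52654577]
tcp chute xy -31.3 -175.6
scene -1 114 tip z [59.1 62.3 63.6]
scene 1 714 tip z [72.4 82.3 89.3]
scene gate angle 0.031728112712361534 68.2930817043063
scene push 87 [-167.6 -152.8 -151. ] z 78.9
scene arm 88 [-24.   1.  24.] [38. 43. 46.]
wrist -1 14714 tip z [62.2 65.4 72.1]
wrist 1 13017 tip z [69.9 77.6 83.7]
wrist gate angle 0.024407440007773618 69.37975395740537
wrist push 3414 [-169.9 -153.2 -152.4] z 78.4
```

```bash
python3 - <<'E'
from h import *
O=np.array([523.3,-24.3]);a=-.168
for c in('scene','wrist','top'):
    rgb,W=cloud(c)
    P=W.reshape(-1,3)*1000;C=rgb.reshape(-1,3).astype(int);g=~np.isnan(P[:,0]);P=P[g];C=C[g]
    d=P[:,:2]-O;x=d@[np.cos(a),np.sin(a)];y=d@[-np.sin(a),np.cos(a)];z=P[:,2]
    for lo,hi in((-100,-75),(-75,-50),(-50,-15),(-15,5),(5,25),(25,60)):
        k=(x>lo)&(x<hi)&(abs(y+176)<45)&(z>58)&(z<250)&~((y>-161)&(z<82))
        if k.sum():
            h,e=np.histogram(z[k],np.arange(50,260,20));print(c,lo,hi,[(int(b),int(n),int(np.min(y[k&(z>=b)&(z<b+20)])),int(np.max(y[k&(z>=b)&(z<b+20)]))) for b,n in zip(e,h) if n])
cv2.imwrite('pics/w5.png',rgb[...,::-1])
E
```

```text
scene -100 -75 [(50, 1, -162, -162), (70, 11, -167, -162), (110, 4, -164, -163)]
scene -75 -50 [(50, 65, -201, -161), (70, 42, -179, -163), (90, 33, -176, -164), (110, 8, -171, -161), (130, 11, -166, -158)]
scene -50 -15 [(130, 5, -165, -157), (150, 16, -165, -155), (170, 1, -158, -158), (190, 33, -209, -137), (210, 36, -141, -137), (230, 42, -210, -137)]
scene -15 5 [(70, 1, -165, -165), (110, 2, -163, -163), (130, 48, -191, -157), (150, 68, -195, -155), (170, 25, -183, -152), (190, 129, -206, -140), (210, 177, -207, -141), (230, 172, -207, -140)]
scene 5 25 [(70, 36, -185, -164), (90, 26, -180, -163), (110, 27, -168, -162), (130, 18, -170, -158), (150, 18, -181, -163), (170, 87, -184, -163), (190, 64, -186, -159), (210, 66, -189, -163), (230, 7, -185, -161)]
scene 25 60 [(110, 61, -186, -161), (130, 59, -188, -162), (150, 87, -186, -162), (170, 59, -187, -161)]
wrist -100 -75 [(70, 860, -176, -161), (90, 247, -170, -164), (110, 5735, -189, -162), (130, 6148, -189, -162), (150, 985, -169, -163)]
wrist -75 -50 [(50, 2192, -202, -161), (70, 1042, -188, -161), (90, 1629, -188, -164), (110, 1438, -188, -160), (130, 3699, -189, -157), (150, 1291, -168, -155)]
wrist -50 -15 [(130, 6900, -168, -158), (150, 3631, -167, -155)]
wrist -15 5 [(70, 5, -180, -164), (90, 23, -185, -165), (110, 212, -165, -159), (130, 3848, -181, -157), (150, 1930, -167, -155)]
wrist 5 25 [(50, 1, -180, -180), (70, 1098, -187, -164), (90, 1863, -187, -164), (110, 3969, -188, -161), (130, 778, -189, -158), (150, 55, -168, -162)]
wrist 25 60 [(110, 2925, -188, -161), (130, 5652, -188, -162), (150, 960, -168, -162)]
```

View pics/wrist_last.png

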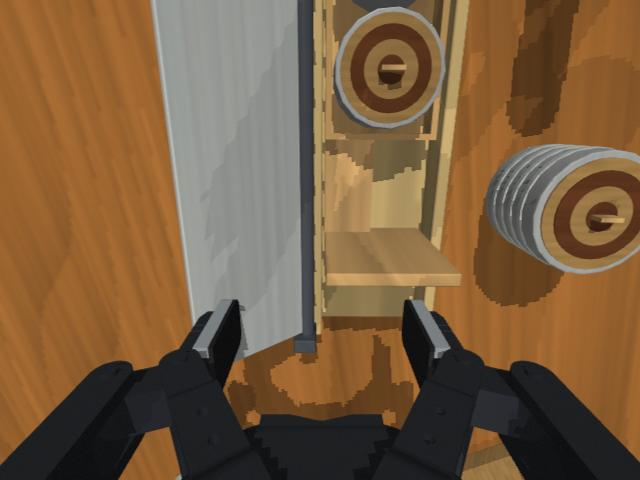

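The trailing edge of the gripper body sits about 62 mm above the fingertips, so it clears everything. Contact with the plate has just begun (gate angle 0.03); pressing down now.

```bash
python3 -m inch '[{"x":0,"y":0,"z":-5,"rx":0,"ry":0,"rz":0,"hand":72},{"x":0,"y":0,"z":-10,"rx":0,"ry":0,"rz":0,"hand":72},{"x":0,"y":0,"z":-15,"rx":0,"ry":0,"rz":0,"hand":72},{"x":0,"y":0,"z":-20,"rx":0,"ry":0,"rz":0,"hand":72},{"x":0,"y":0,"z":-20,"rx":0,"ry":0,"rz":0,"hand":72}]'
python3 -m inch '[{"x":0,"y":0,"z":-4,"rx":0,"ry":0,"rz":0,"hand":72},{"x":0,"y":0,"z":-8,"rx":0,"ry":0,"rz":0,"hand":72},{"x":0,"y":0,"z":-8,"rx":0,"ry":0,"rz":0,"hand":72}]'
python3 chk.py
```

```text
clock: 6.75
position: [0.4624, -0.192, 0.0046]
ee_rot: [-2.395, -2.031, 0.001]
wrist_force: [-1.5, 0.5, 3.4]
opening: 0.0718
gripper_force: 1.4
clock: 7.12
position: [0.4624, -0.1921, -0.0033]
ee_rot: [-2.395, -2.031, 0.001]
wrist_force: [-2.8, 0.6, 4.4]
opening: 0.0718
gripper_force: 1.9
7.125 [ 0.4624 -0.1921 -0.0033] [-2.80920932  0.64002802  4.36391454]
tcp chute xy -32.0 -175.6
scene -1 63 tip z [46.6 46.9 49.4]
scene 1 784 tip z [46.3 54.6 62.1]
scene gate angle 0.7008487652482 41.16584956560768
scene push 103 [-173.  -154.1 -151.4] z 76.9
scene arm 69 [-17.  10.  22.] [56. 68. 80.]
wrist -1 12754 tip z [46.  51.  56.7]
wrist 1 12752 tip z [46.1 58.2 65.1]
wrist gate angle 0.6883433107475152 42.23683577641152
wrist push 6663 [-173.1 -153.5 -152.4] z 79.3
```

```bash
python3 -m inch '[{"x":0.5,"y":3,"z":0,"rx":0,"ry":0,"rz":0,"hand":72},{"x":1,"y":6,"z":0,"rx":0,"ry":0,"rz":0,"hand":72},{"x":1.5,"y":9,"z":0,"rx":0,"ry":0,"rz":0,"hand":72},{"x":2.3,"y":13.5,"z":0,"rx":0,"ry":0,"rz":0,"hand":72},{"x":3.2,"y":19,"z":0,"rx":0,"ry":0,"rz":0,"hand":72},{"x":4.2,"y":25,"z":0,"rx":0,"ry":0,"rz":0,"hand":72},{"x":5.1,"y":30,"z":0,"rx":0,"ry":0,"rz":0,"hand":72},{"x":5.1,"y":30,"z":0,"rx":0,"ry":0,"rz":0,"hand":72}]'
python3 chk.py
```

```text
clock: 8.22
position: [0.4689, -0.1622, -0.0026]
ee_rot: [2.395, 2.031, 0.001]
wrist_force: [0.5, -3.2, 3.5]
opening: 0.0725
gripper_force: 2.5
8.225 [ 0.4689 -0.1622 -0.0026] [ 0.50663214 -3.15616265  3.51886098]
tcp chute xy -30.5 -145.0
scene -1 50 tip z [46.5 46.8 47.1]
scene 1 817 tip z [46.7 57.3 70. ]
scene gate angle 0.679981977294185 41.765139756287084
scene push 89 [-140.5 -129.  -127.1] z 78.0
scene arm 69 [-20.  11.  23.] [54. 69. 80.]
wrist -1 13518 tip z [46.  51.6 57.6]
wrist 1 11727 tip z [46.1 64.1 72.5]
wrist gate angle 0.6744273784994722 42.69337803319213
wrist push 5982 [-142.1 -129.1 -128.2] z 78.9
```

```bash
python3 -m inch '[{"x":0.7,"y":4,"z":0,"rx":0,"ry":0,"rz":0,"hand":72},{"x":1.7,"y":10,"z":0,"rx":0,"ry":0,"rz":0,"hand":72},{"x":2.7,"y":16,"z":-0.5,"rx":0,"ry":0,"rz":0,"hand":72},{"x":3.7,"y":22,"z":-0.5,"rx":0,"ry":0,"rz":0,"hand":72},{"x":4.7,"y":28,"z":-0.5,"rx":0,"ry":0,"rz":0,"hand":72},{"x":5.8,"y":34,"z":-0.5,"rx":0,"ry":0,"rz":0,"hand":72},{"x":6.8,"y":40,"z":-0.5,"rx":0,"ry":0,"rz":0,"hand":72},{"x":7.8,"y":46,"z":-0.5,"rx":0,"ry":0,"rz":0,"hand":72},{"x":8.8,"y":52,"z":-0.5,"rx":0,"ry":0,"rz":0,"hand":72},{"x":9.8,"y":58,"z":-0.5,"rx":0,"ry":0,"rz":0,"hand":72},{"x":10.8,"y":64,"z":-0.5,"rx":0,"ry":0,"rz":0,"hand":72},{"x":11.9,"y":70,"z":-0.5,"rx":0,"ry":0,"rz":0,"hand":72}]'
python3 chk.py
```

```text
clock: 9.82
position: [0.48, -0.0933, -0.0031]
ee_rot: [2.396, 2.029, -0.001]
wrist_force: [-0.4, -6.5, 6.4]
opening: 0.0718
gripper_force: 3.9
9.825 [ 0.48   -0.0933 -0.0031] [-0.43206988 -6.47588436  6.36015667]
tcp chute xy -31.1 -75.3
scene -1 25 tip z [46.3 46.6 47.4]
scene 1 801 tip z [47.8 55.7 72.4]
scene gate angle 0.7026768489946852 41.18797598353655
scene push 78 [-72.2 -60.2 -57.6] z 77.6
scene arm 178 [-16.   7.  21.] [34. 41. 79.]
wrist -1 13157 tip z [46.  51.1 57. ]
wrist 1 11717 tip z [46.  64.1 72.5]
wrist gate angle 0.6937458401165295 42.05099052132871
wrist push 6181 [-72.8 -58.3 -57.3] z 79.5
wrist arm 3077 [-18.  -3.  13.] [38. 40. 41.]
```

Push plate front is at -58 mm and the gate is still at 0.70. About 74 mm remain.

```bash
python3 -m inch '[{"x":0.7,"y":4,"z":0,"rx":0,"ry":0,"rz":0,"hand":72},{"x":1.7,"y":10,"z":0,"rx":0,"ry":0,"rz":0,"hand":72},{"x":2.8,"y":16.5,"z":0,"rx":0,"ry":0,"rz":0,"hand":72},{"x":3.9,"y":23,"z":0,"rx":0,"ry":0,"rz":0,"hand":72},{"x":5,"y":29.5,"z":0,"rx":0,"ry":0,"rz":0,"hand":72},{"x":6.1,"y":36,"z":0,"rx":0,"ry":0,"rz":0,"hand":72},{"x":7.2,"y":42.5,"z":0,"rx":0,"ry":0,"rz":0,"hand":72},{"x":8.3,"y":49,"z":0,"rx":0,"ry":0,"rz":0,"hand":72},{"x":9.3,"y":55,"z":0,"rx":0,"ry":0,"rz":0,"hand":72},{"x":10.3,"y":61,"z":0,"rx":0,"ry":0,"rz":0,"hand":72},{"x":11.2,"y":66,"z":0,"rx":0,"ry":0,"rz":0,"hand":72},{"x":11.9,"y":70,"z":0,"rx":0,"ry":0,"rz":0,"hand":72}]'
python3 -m inch '[{"x":0.4,"y":2.5,"z":0,"rx":0,"ry":0,"rz":0,"hand":72},{"x":0.4,"y":2.5,"z":0,"rx":0,"ry":0,"rz":0,"hand":72}]'
python3 chk.py; python3 - <<'E'
import cv2
im=cv2.imread('pics/scene_last.png')[170:300,200:420];cv2.imwrite('pics/s6z.png',cv2.resize(im,None,fx=3.5,fy=3.5,interpolation=cv2.INTER_CUBIC))
E
```

```text
clock: 11.42
position: [0.4915, -0.0232, -0.0033]
ee_rot: [2.397, 2.03, -0.001]
wrist_force: [-1.5, -7.3, 6.9]
opening: 0.0717
gripper_force: 3.9
clock: 11.68
position: [0.492, -0.0203, -0.0033]
ee_rot: [2.396, 2.031, -0.001]
wrist_force: [-0.1, -5.6, 5.5]
opening: 0.0722
gripper_force: 3.3
11.675 [ 0.492  -0.0203 -0.0033] [-0.09678265 -5.59286812  5.45141175]
tcp chute xy -31.5 -1.3
scene -1 1 tip z [46. 46. 46.]
scene 1 798 tip z [48.9 55.8 72.3]
scene gate angle 0.6905460811748955 40.955733852270605
scene push 59 [ 0.7 13.7 16. ] z 77.0
scene arm 70 [-16.  11.  24.] [57. 69. 80.]
wrist -1 13001 tip z [46.1 51.1 56.9]
wrist 1 12187 tip z [46.2 64.4 72.5]
wrist gate angle 0.6956635965518354 41.939173985135724
wrist push 6522 [ 1.3 14.6 44.5] z 79.5
wrist arm 5186 [-22.  -2.  19.] [56. 69. 81.]
```

View pics/s6z.png

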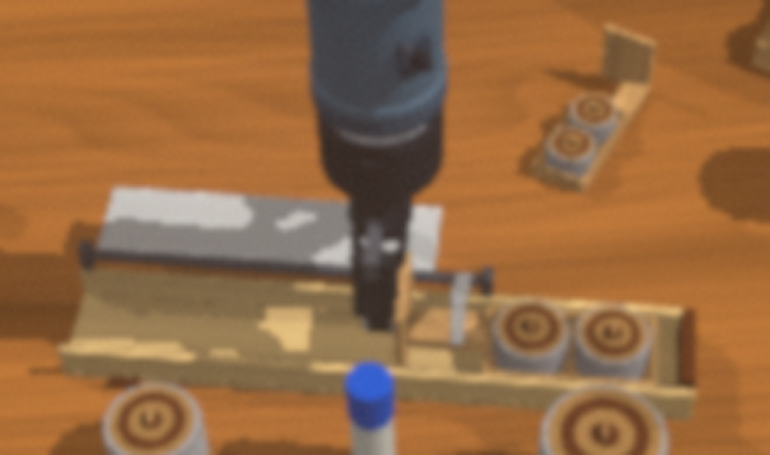

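The scene crop shows the tins at (530,335) and (610,335), past the raised gate arm at (460,310) with a clear gap to the tray's back edge. I back the finger off a little, then lift.

```bash
python3 -m inch '[{"x":-0.4,"y":-2.5,"z":0,"rx":0,"ry":0,"rz":0,"hand":72},{"x":-0.8,"y":-5,"z":0,"rx":0,"ry":0,"rz":0,"hand":72},{"x":-0.8,"y":-5,"z":6,"rx":0,"ry":0,"rz":0,"hand":72},{"x":-0.8,"y":-5,"z":14,"rx":0,"ry":0,"rz":0,"hand":72},{"x":-0.8,"y":-5,"z":22,"rx":0,"ry":0,"rz":0,"hand":72},{"x":-0.8,"y":-5,"z":32,"rx":0,"ry":0,"rz":0,"hand":72},{"x":-0.8,"y":-5,"z":50,"rx":0,"ry":0,"rz":0,"hand":72},{"x":-0.8,"y":-5,"z":80,"rx":0,"ry":0,"rz":0,"hand":72},{"x":-0.8,"y":-5,"z":120,"rx":0,"ry":0,"rz":0,"hand":72},{"x":-0.8,"y":-5,"z":170,"rx":0,"ry":0,"rz":0,"hand":72},{"x":-0.8,"y":-5,"z":210,"rx":0,"ry":0,"rz":0,"hand":72},{"x":-0.8,"y":-5,"z":210,"rx":0,"ry":0,"rz":0,"hand":72}]'
python3 -m inch '[{"x":0,"y":0,"z":0,"rx":0,"ry":0,"rz":0,"hand":72},{"x":0,"y":0,"z":0,"rx":0,"ry":0,"rz":0,"hand":72}]'
python3 chk.py; python3 - <<'E'
import cv2
im=cv2.imread('pics/scene_last.png')[150:350,130:450];cv2.imwrite('pics/s7z.png',cv2.resize(im,None,fx=2.4,fy=2.4,interpolation=cv2.INTER_CUBIC))
E
```

```text
clock: 13.28
position: [0.493, -0.0248, 0.2098]
ee_rot: [2.394, 2.03, 0.008]
wrist_force: [-0.6, 0.9, -0.5]
opening: 0.0723
gripper_force: 0.0
clock: 13.52
position: [0.4903, -0.0246, 0.2055]
ee_rot: [-2.395, -2.031, 0.004]
wrist_force: [-1.8, 0.0, -0.7]
opening: 0.0718
gripper_force: 0.0
13.525 [ 0.4903 -0.0246  0.2055] [-1.83281168  0.01656305 -0.70949975]
tcp chute xy -32.5 -5.9
scene -1 138 tip z [61.2 62.5 63.6]
scene 1 117 tip z [249.5 250.7 253.1]
scene gate angle 0.02292376662452522 69.35408760870831
scene push 56 [ 9.8 13.8 16. ] z 78.5
scene arm 87 [-20.   5.  24.] [37. 43. 45.]
wrist -1 4861 tip z [63.4 66.9 70.8]
wrist 1 4259 tip z [249.9 253.9 257. ]
wrist gate angle 0.010326949888254333 70.3113978131038
wrist push 497 [ 9.8 13.7 15.3] z 77.1
wrist arm 547 [-23.  -1.  21.] [43. 44. 45.]
```

View pics/s7z.png

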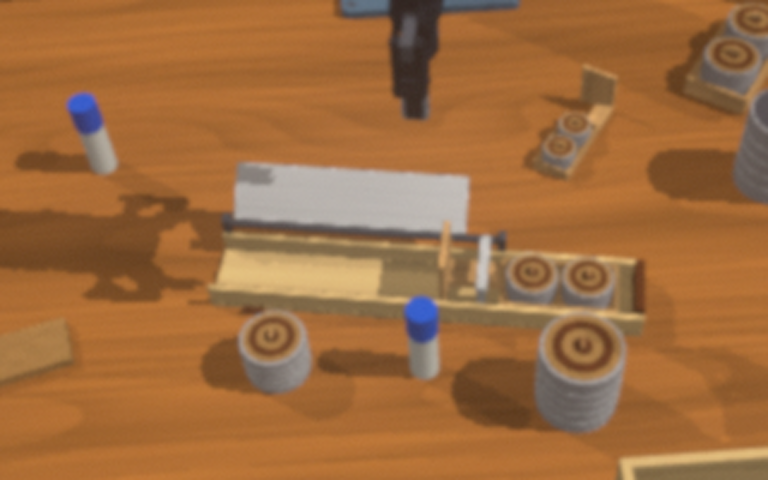

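The gate is shut (arm level at (483,265)) behind the tray with its tins at (530,280) and (588,285). The hand is clear and the bystanders stand where they were.

```bash
python3 -c "
from bench import robot
print(robot.hand_in())"
```

```text
the job is handed in; nothing more can be done
None
```

I pushed the rack past the raised gate, let the gate drop shut behind the tray with about 12 mm to spare, moved the hand clear without disturbing anything around it, and handed the job in at about 13.5 s.

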